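# Shake out the slide box that rattles and show it to the scanner

## Robot

A 7-joint arm with a two-finger parallel gripper is mounted at the origin on a cart in front of the work surface, level with it; the furniture and walls round the work are solid. World frame = base frame: x ahead of the robot, y to its left, z up, the work surface at z = 0. Lengths are in m, angles in rad, forces in N, time in s.
With the tool pointing down it reaches from about 0.425 to 0.875 m from the base axis. Payload 4.7 kg.
Tool frame: the origin (TCP) lies at the very end of the fingers, on their centre line; the grasp point (between the pads) lies 19 mm behind it; z points along the fingers, y is the line along which they close (so a half turn about z gives the same grasp; the last joint's range is limited). The gripper opens to 87 mm and grips with 3 to 60 N. Pads are 19 mm wide; open, the fingers measure 117 mm over their backs; the gripper's body (75 mm by 190 mm) begins 51 mm behind the grasp point.
Start: joints at [1.304, 0.321, -0.07, 1.45, 0.023, 1.371, -0.057], TCP at [0.18, -0.625, 0.223] pointing down, gripper open.
Joint ranges: [-2.86, 2.86], [-0.3, 2.09], [-1.38, 1.24], [0.06, 2.45], [-1.56, 4.7], [0.09, 2.05], [-2.69, 2.69]. Speed limits (rad/s): [2.57, 2.57, 3.14, 3.14, 3.14, 3.14, 3.14].

## Interface

Orientations are given as a rotation vector (axis times angle).
In Python, from bench import ctrl, get_image, job gives the robot as it stands.
- The arm moves only by the shell command python3 -m crank 'ROWS' [FORCE]. ROWS is JSON, a list that holds one entry, the list of rows, each a list of 5 numbers: the shift along the tool's x, y, z in mm, then the turn about the tool's z in rad, then the closure, from -1 (fully open) to 1 (shut), so that 0 is half open. A call has 1 to 10 rows; each row shifts and turns the commanded pose from where the row before left it, along the tool's axes as they then stand; what a row does not reach is not made up. A row lasts 1/12 s, in which the tool goes at most 41.7 mm and 7.16 degrees, less where a joint would pass 70% of its speed; a pose out of reach is approached as far as the arm can. A call with a gripper value outside its range is refused whole. The fingers move at their own pace and stop on an object; FORCE is the grip in N (left out, the last holds). Time passes only in rows, so rows that do not move let the fingers close. It gives the time, the measured TCP pose, the force, the opening and the grip force at its end, in the units of the state.
- ctrl.get_state(): the state, without advancing time (a new reading comes with each control period).
- get_image(name): name is "side" or "top"; returns a dict with "pixels" (384x512x3 uint8, red, green, blue), "fx", "fy", "cx", "cy" (pixels), "k1" (the pictures are not rectified: a ray, as slopes to the right and down, at radius r is drawn at 1 + k1 r^2 times it, then the intrinsics apply), "T" (4x4, takes a point from camera to world coordinates). Camera axes: x right, y down, z forward; pixel columns grow to the right and rows downward; lengths in m; the calibration is good to about 2 mm. A picture is of the moment at which its call begins. There is no depth.
- job.close_job(): hands the job in; it is judged then, once.
The state is a dict: "time": time; "joint_positions": joint angles; "qd": joint speeds; "joint_torque": joint torques, N m; "position": TCP position; "tool_rot": TCP orientation; "ft_force": force on the tool from outside, world axes, zero at the start; "torque": the same for the moment, N m; "grip_width": opening from 0.0 (shut) to 1.0 (fully open); "grip_force": force on a finger pad.
Only numpy, scipy, OpenCV 4.12 (cv2) and the standard library are available. Lean on these libraries where they do the work, as an engineer would, in place of code of your own. Each camera call takes 0.05 s, during which the arm holds its last target. There are 200 camera calls.

## Task

One of the three sealed slide boxes standing on the bench has its pack of slides loose inside: pick the boxes up one at a time from above and shake each to and fro along its length a few times until you find the one that rattles, standing every silent one back upright where it stood. To book the rattling box out for repacking, hold it upright in the air with its barcode squarely facing the window of the barcode scanner, about 9 cm in front of it and centred on it, without touching the scanner, and finish like that, still holding it steady. Do not knock any box over or disturb the other things on the bench.

Things in the scene. Friction and masses are not known exactly. Their poses are not given: they have to be found in the camera images.
- box_a: sealed navy slide box (1 of 3 alike), 41 mm thick, 175 long, 95 high plus a 5 mm lip mid-top, about 0.5 kg, standing on its long edge, barcode side to the robot's left. Origin: under its centre; x out of the barcode side, y along its length, z up. Grip across the 41 mm, from above, at mid-length, tips 50 mm or more above its underside. One box, drawn anew, has its slides loose
- box_b: sealed navy slide box (1 of 3 alike), 41 mm thick, 175 long, 95 high plus a 5 mm lip mid-top, about 0.5 kg, standing on its long edge, barcode side to the robot's left. Origin: under its centre; x out of the barcode side, y along its length, z up. Grip across the 41 mm, from above, at mid-length, tips 50 mm or more above its underside. One box, drawn anew, has its slides loose
- box_c: sealed navy slide box (1 of 3 alike), 41 mm thick, 175 long, 95 high plus a 5 mm lip mid-top, about 0.5 kg, standing on its long edge, barcode side to the robot's left. Origin: under its centre; x out of the barcode side, y along its length, z up. Grip across the 41 mm, from above, at mid-length, tips 50 mm or more above its underside. One box, drawn anew, has its slides loose
- box_a_insert (a joint): lean of the 0.32 kg pack of slides in box_a, rad, + towards box y, 0 straight. Tight: stays within 0.03. Loose: flops with a knock to 0.25 either side and rests there; side to side shifts the wrist moment about 0.06 Nm, box level. A 60 mm stroke along y at 0.3 m/s, stopped short, throws it to the side the box moves towards; so does tipping the box's length 30 deg. Shake 3 strokes or more
- box_b_insert (a joint): lean of the 0.32 kg pack of slides in box_b, rad, + towards box y, 0 straight. Tight: stays within 0.03. Loose: flops with a knock to 0.25 either side and rests there; side to side shifts the wrist moment about 0.06 Nm, box level. A 60 mm stroke along y at 0.3 m/s, stopped short, throws it to the side the box moves towards; so does tipping the box's length 30 deg. Shake 3 strokes or more
- box_c_insert (a joint): lean of the 0.32 kg pack of slides in box_c, rad, + towards box y, 0 straight. Tight: stays within 0.03. Loose: flops with a knock to 0.25 either side and rests there; side to side shifts the wrist moment about 0.06 Nm, box level. A 60 mm stroke along y at 0.3 m/s, stopped short, throws it to the side the box moves towards; so does tipping the box's length 30 deg. Shake 3 strokes or more
- barcode_a (a point): centre of the white barcode sticker (56 x 26 mm) on the lid side of box_a: 21 mm along the box's x from its origin, midway along its length, 36 mm above its underside; same axes as the box
- barcode_b (a point): centre of the white barcode sticker (56 x 26 mm) on the lid side of box_b: 21 mm along the box's x from its origin, midway along its length, 36 mm above its underside; same axes as the box
- barcode_c (a point): centre of the white barcode sticker (56 x 26 mm) on the lid side of box_c: 21 mm along the box's x from its origin, midway along its length, 36 mm above its underside; same axes as the box
- back_a (a point): a point on the plain back of box_a, 41 mm behind the barcode, 36 mm above the underside; same axes as the box
- back_b (a point): a point on the plain back of box_b, 41 mm behind the barcode, 36 mm above the underside; same axes as the box
- back_c (a point): a point on the plain back of box_c, 41 mm behind the barcode, 36 mm above the underside; same axes as the box
- scanner: hands-free barcode scanner, fixed to the bench: grey head 64 mm wide, 46 high, top 160 mm above the bench, on a bent neck behind it and a round foot 100 mm across. Origin: on the bench, 49 mm behind the window; x points out of the back of the head, z up
- scanner_window (a point): centre of the scanner's dark window (44 x 26 mm), 135 mm above the bench; same axes as the scanner, so the window looks along its -x. It reads an upright barcode facing it within 15 degrees, 60 to 130 mm in front and within 30 mm of the window's axis sideways and in height
- timer: white bench timer, 66 x 66 x 19 mm, lying on the bench; bystander; origin under its centre
- tape: roll of tan tape lying flat, 98 mm across, 25 mm high; bystander; origin under its centre
- vial_plain: glass vial with dark stopper, 33 mm across, 58 mm high, standing; bystander; origin under its centre
- dropper: dropper bottle with a pointed cap, 25 mm across, 70 mm high, standing; bystander; origin under its centre

How it is judged:
By the outcome, as a careful person would: the job done as asked, in the order asked, and still so for the second after the job is handed in, while the arm keeps its last pose, push and grip.
It also fails if it takes over 72 s, if anything falls off the work surface, if the arm or the gripper's body presses on something with over 40 N, if the wrist force passes 120 N, or if a joint passes its speed limit or range.

## Working session

There is one attempt and no reset: what is moved stays moved. The work goes in short steps, Python scripts to look and compute and a shell command to move; the robot and the scene stay as the last step left them, time stands still between calls to the robot, and variables do not carry over. Pictures are saved under pics/ and viewed, at most 10 in all, crops included, and the job is handed in when it is done.

```bash
ls; mkdir -p pics
python3 - <<'E'
from bench import ctrl,get_image,job
import cv2,numpy as np
s=ctrl.get_state()
for k in s: print(k,np.round(s[k],3))
for n in("top","side"):
    im=get_image(n); cv2.imwrite(f"pics/{n}0.png",cv2.resize(im["pixels"][:,:,::-1],None,fx=1.5,fy=1.5))
    print(n,[im[k] for k in("fx","fy","cx","cy","k1")],np.round(im["T"],3).tolist())
E
```

```text
pics
time 0.0
joint_positions [ 1.304  0.322 -0.07   1.452  0.023  1.371 -0.057]
qd [-0.     0.001  0.    -0.001 -0.001  0.     0.   ]
joint_torque [ 1.0000e-03 -4.9128e+01 -4.0300e-01 -3.1252e+01 -6.4000e-02  4.4000e-02
  0.0000e+00]
position [ 0.18  -0.624  0.221]
tool_rot [-3.109e+00 -4.390e-01  1.000e-03]
ft_force [-0.107 -0.344  0.496]
torque [-0.004  0.051  0.038]
grip_force 0.0
grip_width 1.003
top [409.20645920318645, 409.20645920318645, 258.12625053651993, 186.06523702785037, 0.009649622648172911] [[0.024, -0.991, 0.134, 0.342], [-0.999, -0.027, -0.019, 0.024], [0.023, -0.133, -0.991, 1.26], [0.0, 0.0, 0.0, 1.0]]
side [389.6239173157826, 389.6239173157826, 247.9007874980692, 187.075810202252, -0.09242612622126278] [[0.979, -0.096, 0.179, 0.363], [-0.203, -0.52, 0.83, -0.759], [0.014, -0.849, -0.528, 0.591], [0.0, 0.0, 0.0, 1.0]]
```

View pics/top0.png

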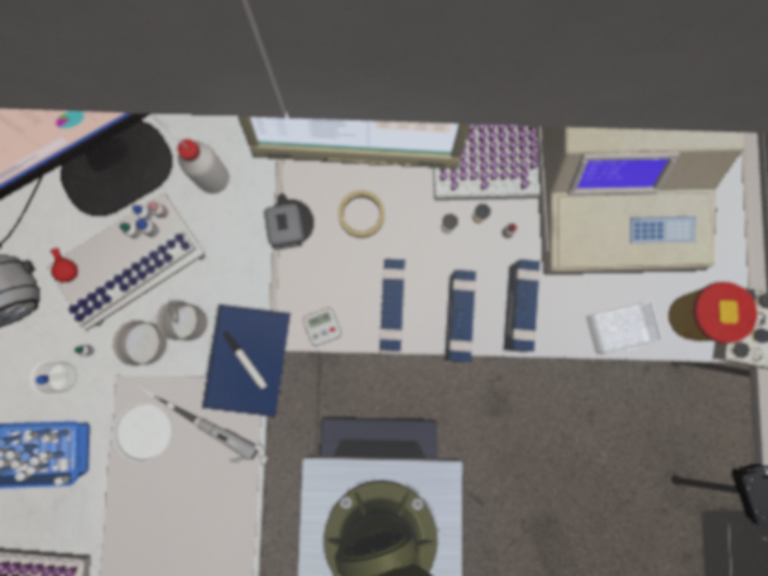

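View pics/side0.png

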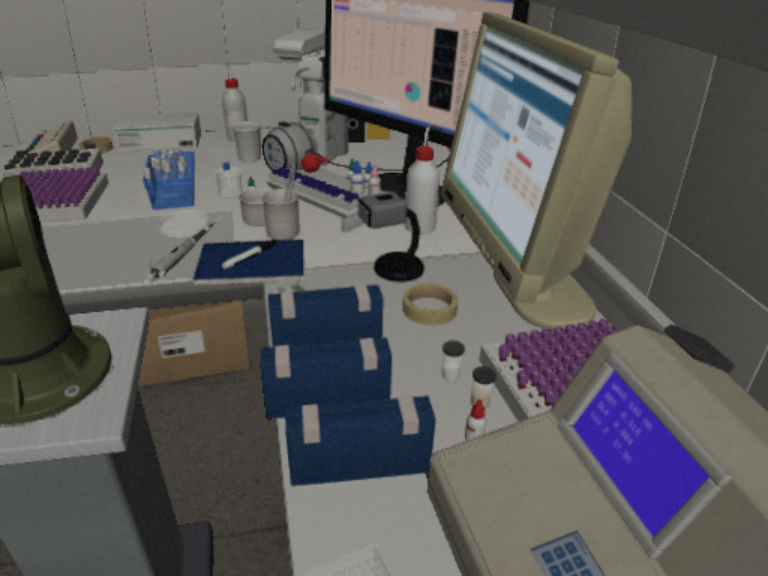

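The top view (at 1.5×) shows three navy boxes at about (393,305), (462,315) and (524,305). The scanner is at (285,225) with its window facing down-image, towards the robot. The tape is at (361,214), the timer at (322,327), and the vials and dropper are around (450–510,225). The side view agrees, with the three boxes in a row and the scanner at (383,208).

```bash
cat > h.py <<'E'
import numpy as np,cv2
from bench import ctrl,get_image,job
def ray(im,uv):
    K=np.array([[im["fx"],0,im["cx"]],[0,im["fy"],im["cy"]],[0,0,1.]])
    p=cv2.undistortPoints(np.float64(uv).reshape(-1,1,2),K,np.array([im["k1"],0,0,0.]))[:,0]
    T=np.array(im["T"]); return T[:3,3],np.c_[p,np.ones(len(p))]@T[:3,:3].T
def plane(im,uv,z):
    o,d=ray(im,uv); return o+d*((z-o[2])/d[:,2])[:,None]
def proj(im,P):
    T=np.array(im["T"]); c=(np.atleast_2d(P)-T[:3,3])@T[:3,:3]; s=c[:,:2]/c[:,2:]
    return s*(1+im["k1"]*(s**2).sum(1,keepdims=True))*im["fx"]+[im["cx"],im["cy"]]
E
python3 - <<'E'
from h import *
im=get_image("top"); px=im["pixels"]; hsv=cv2.cvtColor(px,cv2.COLOR_RGB2HSV)
m=cv2.inRange(hsv,(100,110,30),(125,255,160))
m=cv2.morphologyEx(m,cv2.MORPH_CLOSE,np.ones((11,3),np.uint8))
for c in cv2.findContours(m,cv2.RETR_EXTERNAL,cv2.CHAIN_APPROX_NONE)[0]:
    if cv2.contourArea(c)<400: continue
    P=plane(im,c[:,0],0.095)[:,:2]
    r=cv2.minAreaRect(P.astype(np.float32)*1000)
    print(cv2.boundingRect(c),np.round(r[0]),np.round(r[1]),round(r[2],1),"x",P[:,0].min().round(3),P[:,0].max().round(3),"y",P[:,1].min().round(3),P[:,1].max().round(3))
a=px[160:250,240:375,::-1]; b=px[115:180,165:215,::-1]
cv2.imwrite("pics/boxes.png",cv2.resize(a,None,fx=5.5,fy=5.5,interpolation=cv2.INTER_CUBIC))
s=get_image("side"); 
b=np.vstack([cv2.resize(b,(600,0) if 0 else (400,520),interpolation=cv2.INTER_CUBIC)])
c=cv2.resize(s["pixels"][115:195,225:295,::-1],(400,520),interpolation=cv2.INTER_CUBIC)
cv2.imwrite("pics/scan.png",np.hstack([b,c]))
E
```

```text
(0, 282, 59, 43) [163. 616.] [108. 153.] 2.8 x 0.106 0.219 y 0.539 0.691
(139, 210, 51, 66) [336. 259.] [126. 174.] 83.7 x 0.245 0.424 y 0.194 0.327
```

View pics/boxes.png

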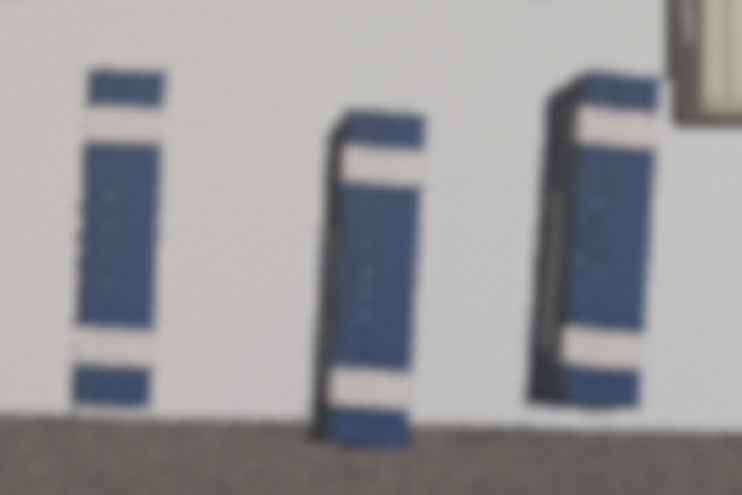

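View pics/scan.png

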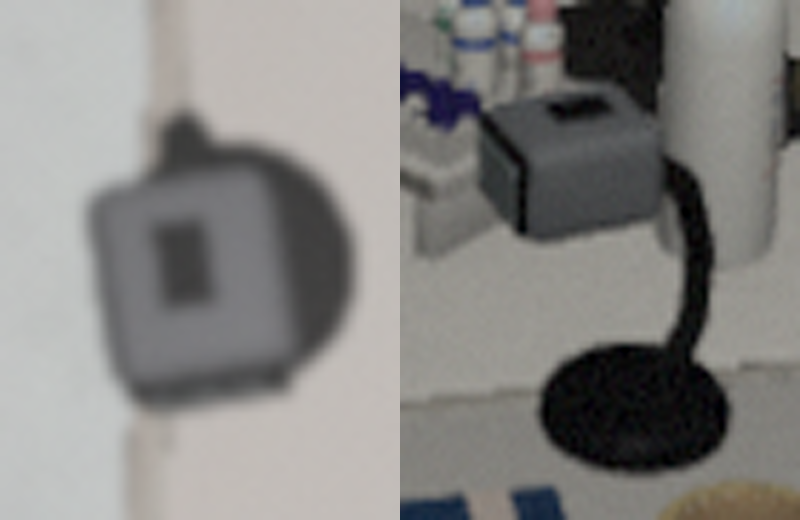

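The crops show the bright-blue box tops cleanly, split by two white straps. In the left panel of the scanner crop, the head's front edge runs from (135,395) to (290,380), so it is yawed about 8° and its window looks along −x.

Run:
```python
from h import *
im=get_image("top"); px=im["pixels"]; hsv=cv2.cvtColor(px,cv2.COLOR_RGB2HSV)
print("px top",px[200,261],hsv[200,261],"head",px[150,180],hsv[150,180], hsv[130,187],hsv[162,190])
m=cv2.inRange(hsv,(95,85,75),(130,255,255)); m[:, :245]=0; m[:165]=0; m[245:]=0; m[:,365:]=0
m=cv2.morphologyEx(m,cv2.MORPH_CLOSE,np.ones((13,1),np.uint8))
for c in cv2.findContours(m,cv2.RETR_EXTERNAL,cv2.CHAIN_APPROX_NONE)[0]:
    if cv2.contourArea(c)<200: continue
    P=plane(im,c[:,0],0.095)[:,:2]
    r=cv2.minAreaRect(P.astype(np.float32)*1000)
    print("box",cv2.boundingRect(c),np.round(r[0],1),np.round(r[1],1),round(r[2],1))
v=hsv[...,2].copy(); h=cv2.inRange(hsv,(0,0,85),(180,70,140)); g=np.zeros_like(h); g[130:168,172:206]=h[130:168,172:206]
h=cv2.morphologyEx(g,cv2.MORPH_CLOSE,np.ones((9,9),np.uint8)); h=cv2.morphologyEx(h,cv2.MORPH_OPEN,np.ones((5,5),np.uint8))
for c in cv2.findContours(h,cv2.RETR_EXTERNAL,cv2.CHAIN_APPROX_NONE)[0]:
    if cv2.contourArea(c)<150: continue
    r=cv2.minAreaRect((plane(im,c[:,0],0.16)[:,:2]*1000).astype(np.float32))
    print("head",cv2.boundingRect(c),np.round(r[0],1),np.round(r[1],1),round(r[2],1))
# hand-read points: front edge of head (z~.16), left/right; foot
f=lambda u,v:(165+u/8,115+v/8)
print(np.round(plane(im,[f(90,195),f(270,170),f(298,372),f(130,385)],0.16),3))
print("foot",np.round(plane(im,[f(350,260),f(240,148)],0.008),3))
```

```text
px top [ 73  84 107] [110  81 107] head [116 117 119] [110   6 119] [20 10 74] [ 0  0 81]
box (301, 182, 15, 59) [ 432.9 -143.4] [ 34.4 166.9] 88.2
box (343, 175, 15, 58) [ 456.5 -265.1] [ 33.4 166.6] 85.1
box (255, 175, 13, 58) [450.9  -9.8] [ 29.8 164.1] 88.7
head (176, 130, 27, 36) [592.6 194. ] [97.8 71. ] 1.6
[[0.614 0.229 0.16 ]
 [0.625 0.168 0.16 ]
 [0.554 0.156 0.16 ]
 [0.548 0.213 0.16 ]]
foot [[0.629 0.156 0.008]
 [0.672 0.201 0.008]]
```

Run:
```python
from h import *
t=get_image("top"); s=get_image("side")
f=lambda u,v:(165+u/8,115+v/8)
g=lambda u,v:(225+(u-400)/5.714,115+v/6.5)
def tri(a,b):
    o1,d1=ray(t,[a]); o2,d2=ray(s,[b]); d1,d2=d1[0],d2[0]
    k=np.linalg.lstsq(np.c_[d1,-d2],o2-o1,rcond=None)[0]
    p,q=o1+k[0]*d1,o2+k[1]*d2; return np.round((p+q)/2,3),np.linalg.norm(p-q).round(4)
for n,a,b in [("nearfront",f(296,375),g(527,152)),("farfront",f(132,388),g(480,110)),("nearback",f(270,170),g(640,98))]: print(n,*tri(a,b))
print("side z=.16:",np.round(plane(s,[g(527,152),g(480,110),g(640,98),g(600,82)],0.16),3).tolist())
print("side z=.114 front bottom near,far",np.round(plane(s,[g(525,238),g(480,190)],0.114),3).tolist())
# foot in side: ellipse extents
print("foot side",np.round(plane(s,[g(542,410),g(728,410),g(635,345),g(640,470)],0.006),3).tolist())
P=plane(t,[f(350,260),f(340,205),f(300,165),f(240,148),f(320,345)],0.008)[:,:2]
A=np.c_[2*P,np.ones(len(P))]; c=np.linalg.lstsq(A,(P**2).sum(1),rcond=None)[0]; print("foot circle",c[:2],np.sqrt(c[2]+c[0]**2+c[1]**2))
```

```text
nearfront [0.555 0.156 0.16 ] 0.0033
farfront [0.547 0.213 0.155] 0.003
nearback [0.616 0.167 0.176] 0.0082
side z=.16: [[0.557, 0.156, 0.16], [0.543, 0.201, 0.16], [0.621, 0.2, 0.16], [0.606, 0.22, 0.16]]
side z=.114 front bottom near,far [[0.559, 0.17, 0.114], [0.547, 0.22, 0.114]]
foot side [[0.577, 0.209, 0.006], [0.672, 0.192, 0.006], [0.639, 0.259, 0.006], [0.615, 0.15, 0.006]]
foot circle [0.62591248 0.2010591 ] 0.0464975578244027
```

```bash
cat >> h.py <<'E'
from scipy.spatial.transform import Rotation as R
def need(p,yaw=None):
    "tool-frame shift mm and tool-z turn to bring TCP to p with tool x at yaw (deg)"
    s=ctrl.get_state(); r=R.from_rotvec(s["tool_rot"]).as_matrix()
    y=np.degrees(np.arctan2(r[1,0],r[0,0])); d=r.T@(np.array(p)-s["position"])*1000
    print("t",round(s["time"],2),"pos",np.round(s["position"],4),"yaw",y.round(1),"tilt",np.degrees(np.arccos(-r[2,2])).round(1),"shift",np.round(d,1),end=" ")
    if yaw is not None: print("turn",np.radians((y-yaw+180)%360-180).round(3),end=" ")
    print("q",np.round(s["joint_positions"],2),"F",np.round(s["ft_force"],2),"M",np.round(s["torque"],3),"w",round(float(s["grip_width"]),3),"gf",round(float(s["grip_force"]),1))
E
python3 -m crank '[[[10,-8,0,0,-1],[30,-22,0,0,-1],[30,-22,0,0,-1],[30,-22,0,0,-1],[30,-22,0,0,-1],[30,-22,0,0,-1],[30,-22,0,0,-1],[30,-22,0,0,-1],[30,-22,0,0,-1],[30,-22,0,0,-1]]]'
python3 -m crank '[[[30,-22,0,-0.05,-1],[25,-20,0,-0.12,-1],[15,-11,0,-0.12,-1],[0,0,0,-0.12,-1],[0,0,0,-0.12,-1],[0,0,0,-0.12,-1],[0,0,0,-0.12,-1],[0,0,0,-0.12,-1],[0,0,0,-0.12,-1],[0,0,0,-0.12,-1]]]'
python3 -c "
from h import *
need([.4565,-.2651,.22],175.1)"
```

```text
time: 1.18
position: [0.3931, -0.3464, 0.2228]
tool_rot: [3.11, 0.441, 0.0]
ft_force: [1.2, -0.4, 0.5]
grip_width: 0.999
grip_force: 0.0
time: 2.02
position: [0.4406, -0.275, 0.2226]
tool_rot: [2.385, 2.045, -0.0]
ft_force: [0.5, -0.6, -0.3]
grip_width: 0.998
grip_force: 0.0
t 2.02 pos [ 0.4406 -0.275   0.2226] yaw 81.2 tilt 0.0 shift [12.2 14.2  2.6] turn -1.639 q [ 0.91  0.06 -0.42  1.76  0.03  1.33  0.33] F [ 0.51 -0.59 -0.28] M [-0.017 -0.124  0.019] w 0.998 gf 0.0
```

```bash
python3 -m crank '[[[6,7,0,-0.12,-0.2],[6,7,0,-0.12,-0.2],[0,0,0,-0.12,-0.2],[0,0,0,-0.12,-0.2],[0,0,0,-0.12,-0.2],[0,0,0,-0.12,-0.2],[0,0,0,-0.12,-0.2],[0,0,0,-0.12,-0.2],[0,0,0,-0.12,-0.2],[0,0,0,-0.12,-0.2]]]' >/dev/null
python3 -m crank '[[[0,0,0,-0.12,-0.2],[0,0,0,-0.12,-0.2],[0,0,0,-0.10,-0.2],[0,0,0,0,-0.2],[0,0,0,0,-0.2]]]' >/dev/null
python3 - <<'E'
from h import *
need([.4565,-.2651,.22],175.1)
for n in("top","side"):
    im=get_image(n); print(n,proj(im,[[.4565,-.2651,.1],ctrl.get_state()["position"]]).round())
    if n=="top": a=im["pixels"][150:270,270:400,::-1]
    else: b=im["pixels"][160:340,150:345,::-1]
cv2.imwrite("pics/over.png",np.hstack([cv2.resize(x,(390,360)) for x in (a,b)]))
E
```

```text
t 3.27 pos [ 0.4557 -0.2648  0.2226] yaw 168.9 tilt 0.0 shift [-0.9 -0.1  2.6] turn -0.107 q [ 0.95  0.09 -0.5   1.74  0.04  1.33  1.82] F [ 0.12  0.82 -0.15] M [ 0.098 -0.126 -0.009] w 0.597 gf 0.0
top [[351. 203.]
 [363. 199.]]
side [[239. 273.]
 [239. 217.]]
```

View pics/over.png

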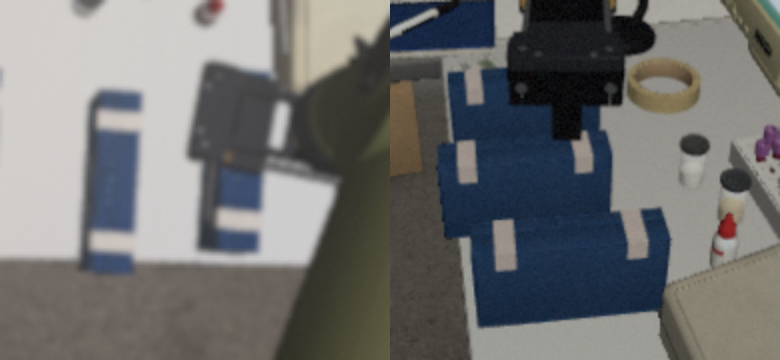

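The picture shows the gripper over the rightmost box, with the finger plane across its mid-length at about (565,115) in the right panel. I'll descend and grip.

```bash
python3 -m crank '[[[0,0,0,-0.107,-0.6],[0,0,10,0,-0.6],[0,0,25,0,-0.6],[0,0,25,0,-0.6],[0,0,25,0,-0.6],[0,0,25,0,-0.6],[0,0,25,0,-0.6],[0,0,20,0,-0.6],[0,0,8,0,-0.6],[0,0,4,0,-0.6]]]' 
python3 -c "
from h import *
need([.4565,-.2651,.055],175.1)"
python3 -m crank '[[[0,0,0,0,-0.6],[0,0,0,0,1],[0,0,0,0,1],[0,0,0,0,1],[0,0,0,0,1],[0,0,0,0,1],[0,0,0,0,1]]]' 35
python3 -c "
from h import *
need([.4565,-.2651,.055],175.1)"
```

```text
time: 4.2
position: [0.4545, -0.2647, 0.0536]
tool_rot: [-0.135, -3.136, -0.003]
ft_force: [-0.7, 0.3, 0.2]
grip_width: 0.802
grip_force: 0.0
t 4.2 pos [ 0.4545 -0.2647  0.0536] yaw 175.1 tilt 0.2 shift [-2.  -0.2 -1.4] turn -0.0 q [ 0.93  0.25 -0.5   1.93  0.14  1.    1.85] F [-0.66  0.31  0.18] M [ 0.115 -0.127  0.003] w 0.802 gf 0.0
time: 4.78
position: [0.456, -0.2662, 0.0561]
tool_rot: [0.132, 3.138, -0.002]
ft_force: [0.1, -1.0, 2.8]
grip_width: 0.464
grip_force: 34.8
t 4.78 pos [ 0.456  -0.2662  0.0561] yaw 175.2 tilt 0.1 shift [-0.4  1.1  1.1] turn 0.001 q [ 0.93  0.25 -0.5   1.93  0.14  1.    1.85] F [ 0.09 -0.98  2.8 ] M [-0.078 -0.128 -0.041] w 0.464 gf 34.8
```

```bash
cat > r.py <<'E'
from h import *
s=ctrl.get_state(); r=R.from_rotvec(s["tool_rot"]).as_matrix()
print("t",round(s["time"],2),"Mtool",np.round(r.T@s["torque"],3),"F",np.round(s["ft_force"],2),"pos",np.round(s["position"],3),"w",round(float(s["grip_width"]),3))
E
python3 -m crank '[[[0,0,-4,0,1],[0,0,-10,0,1],[0,0,-20,0,1],[0,0,-20,0,1],[0,0,-10,0,1],[0,0,0,0,1],[0,0,0,0,1],[0,0,0,0,1],[0,0,0,0,1],[0,0,0,0,1]]]' >/dev/null; python3 r.py
python3 -m crank '[[[0,0,0,0,1]]]' >/dev/null; python3 r.py
python3 -m crank '[[[25,0,0,0,1],[27,0,0,0,1],[23,0,0,0,1],[0,0,0,0,1],[0,0,0,0,1],[0,0,0,0,1],[0,0,0,0,1],[0,0,0,0,1],[0,0,0,0,1]]]' >/dev/null; python3 r.py
python3 -m crank '[[[0,0,0,0,1]]]' >/dev/null; python3 r.py
python3 -m crank '[[[-25,0,0,0,1],[-27,0,0,0,1],[-23,0,0,0,1],[0,0,0,0,1],[0,0,0,0,1],[0,0,0,0,1],[0,0,0,0,1],[0,0,0,0,1],[0,0,0,0,1]]]' >/dev/null; python3 r.py
python3 -m crank '[[[0,0,0,0,1]]]' >/dev/null; python3 r.py
```

```text
t 5.62 Mtool [-0.079 -0.102 -0.005] F [-0.64  0.71 -4.69] pos [ 0.455 -0.265  0.118] w 0.464
t 5.7 Mtool [-0.093 -0.076 -0.005] F [ 0.98  0.82 -4.49] pos [ 0.455 -0.265  0.119] w 0.467
t 6.45 Mtool [-0.069 -0.169 -0.005] F [ 0.75 -0.95 -5.58] pos [ 0.382 -0.259  0.12 ] w 0.469
t 6.53 Mtool [-0.103 -0.13   0.048] F [-0.07 -0.46 -5.4 ] pos [ 0.381 -0.259  0.119] w 0.467
t 7.28 Mtool [-0.072 -0.154  0.031] F [ 0.35  0.3  -5.4 ] pos [ 0.455 -0.266  0.12 ] w 0.467
t 7.37 Mtool [-0.117 -0.09   0.033] F [ 0.42 -0.65 -6.03] pos [ 0.455 -0.266  0.12 ] w 0.465
```

The single-reading noise of about 0.04 Nm is close to the signal, so I'll average readings at each stroke end. The clock advances during the camera calls.

```bash
cat > r.py <<'E'
from h import *
M=[]
for i in range(8):
    get_image("top"); s=ctrl.get_state(); r=R.from_rotvec(s["tool_rot"]).as_matrix(); M.append(r.T@s["torque"])
print("t",round(s["time"],2),"Mtool",np.mean(M,0).round(3),"sd",np.std(M,0).round(3),"pos",np.round(s["position"],3),"w",round(float(s["grip_width"]),3))
E
python3 r.py
python3 -m crank '[[[25,0,0,0,1],[30,0,0,0,1],[25,0,0,0,1],[0,0,0,0,1],[0,0,0,0,1],[0,0,0,0,1],[0,0,0,0,1]]]' >/dev/null; python3 r.py
python3 -m crank '[[[-25,0,0,0,1],[-30,0,0,0,1],[-25,0,0,0,1],[0,0,0,0,1],[0,0,0,0,1],[0,0,0,0,1],[0,0,0,0,1]]]' >/dev/null; python3 r.py
python3 -m crank '[[[25,0,0,0,1],[30,0,0,0,1],[25,0,0,0,1],[0,0,0,0,1],[0,0,0,0,1],[0,0,0,0,1],[0,0,0,0,1]]]' >/dev/null; python3 r.py
python3 -m crank '[[[-25,0,0,0,1],[-30,0,0,0,1],[-25,0,0,0,1],[0,0,0,0,1],[0,0,0,0,1],[0,0,0,0,1],[0,0,0,0,1]]]' >/dev/null; python3 r.py
```

```text
t 7.77 Mtool [-0.089 -0.109  0.004] sd [0.032 0.044 0.027] pos [ 0.456 -0.266  0.12 ] w 0.464
t 8.75 Mtool [-0.073 -0.12   0.   ] sd [0.03  0.014 0.032] pos [ 0.376 -0.259  0.119] w 0.467
t 9.73 Mtool [-0.06  -0.131  0.01 ] sd [0.03  0.024 0.019] pos [ 0.456 -0.266  0.12 ] w 0.468
t 10.72 Mtool [-0.083 -0.116  0.008] sd [0.024 0.017 0.035] pos [ 0.376 -0.259  0.119] w 0.464
t 11.7 Mtool [-0.069 -0.126  0.003] sd [0.031 0.034 0.014] pos [ 0.456 -0.266  0.12 ] w 0.468
```

The first box is silent: the moment changes by no more than 0.01 Nm between stroke ends. I'll stand it back where it was.

```bash
python3 -m crank '[[[0,0,15,0,1],[0,0,20,0,1],[0,0,15,0,1],[0,0,7,0,1],[0,0,4,0,1],[0,0,2,0,1],[0,0,1,0,1],[0,0,0,0,1],[0,0,0,0,1]]]'
python3 -c "
from h import *
need([.456,-.2662,.0561],175.1)"
```

```text
time: 12.45
position: [0.4564, -0.266, 0.0564]
tool_rot: [0.131, 3.137, -0.002]
ft_force: [-0.7, -0.5, -4.4]
grip_width: 0.469
grip_force: 34.9
t 12.45 pos [ 0.4564 -0.266   0.0564] yaw 175.2 tilt 0.1 shift [ 0.4 -0.2  0.3] turn 0.002 q [ 0.95  0.25 -0.53  1.92  0.15  1.    1.84] F [-0.74 -0.48 -4.45] M [ 0.05  -0.174  0.025] w 0.469 gf 34.9
```

```bash
python3 -m crank '[[[0,0,1,0,1],[0,0,0.7,0,1],[0,0,0,0,1],[0,0,0,0,1]]]'
python3 -m crank '[[[0,0,0,0,-0.55],[0,0,0,0,-0.55],[0,0,0,0,-0.55],[0,0,0,0,-0.55],[0,0,-10,0,-0.55],[0,0,-25,0,-0.55],[0,0,-30,0,-0.55],[0,0,-25,0,-0.55],[0,0,-10,0,-0.55],[0,0,0,0,-0.55]]]'
python3 -c "
from h import *
need([.433,-.1434,.155],178.2)"
```

```text
time: 12.78
position: [0.4566, -0.2661, 0.056]
tool_rot: [0.132, 3.137, -0.002]
ft_force: [-2.9, 1.7, 6.5]
grip_width: 0.465
grip_force: 34.9
time: 13.62
position: [0.4576, -0.2666, 0.1572]
tool_rot: [0.131, 3.134, -0.006]
ft_force: [0.9, 1.5, -0.0]
grip_width: 0.775
grip_force: 0.0
t 13.62 pos [ 0.4576 -0.2666  0.1572] yaw 175.2 tilt 0.4 shift [ 34.9 120.7   1.6] turn -0.052 q [ 0.98  0.14 -0.54  1.82  0.08  1.19  1.9 ] F [ 0.93  1.47 -0.02] M [ 0.097 -0.137 -0.023] w 0.775 gf 0.0
```

```bash
python3 -m crank '[[[6,20,0,-0.052,-0.55],[9,30,0,0,-0.55],[9,30,0,0,-0.55],[8,30,0,0,-0.55],[3,11,0,0,-0.55],[0,0,0,0,-0.55],[0,0,0,0,-0.55],[0,0,0,0,-0.55]]]'
python3 -c "
from h import *
need([.433,-.1434,.155],178.2)"
```

```text
time: 14.28
position: [0.4255, -0.1446, 0.1534]
tool_rot: [-0.052, -3.141, 0.0]
ft_force: [0.2, 0.4, 0.4]
grip_width: 0.777
grip_force: 0.0
t 14.28 pos [ 0.4255 -0.1446  0.1534] yaw 178.1 tilt 0.0 shift [-7.5  1.4 -1.6] turn -0.002 q [ 0.92 -0.04 -0.63  2.   -0.03  1.18  1.84] F [0.22 0.44 0.38] M [ 0.03  -0.162  0.004] w 0.777 gf 0.0
```

```bash
python3 -m crank '[[[-7,1.2,0,0,-0.55],[0,0,15,0,-0.55],[0,0,25,0,-0.55],[0,0,25,0,-0.55],[0,0,20,0,-0.55],[0,0,8,0,-0.55],[0,0,4,0,-0.55],[0,0,0,0,-0.55],[0,0,0,0,-0.55]]]'
python3 -c "
from h import *
need([.433,-.1434,.056],178.2)"
python3 -m crank '[[[0,0,0,0,1],[0,0,0,0,1],[0,0,0,0,1],[0,0,0,0,1],[0,0,0,0,1],[0,0,0,0,1]]]' 35
python3 -c "
from h import *
need([.433,-.1434,.056],178.2)"
```

```text
time: 15.03
position: [0.4337, -0.1428, 0.0576]
tool_rot: [0.051, 3.14, -0.0]
ft_force: [-0.6, 0.3, 0.4]
grip_width: 0.773
grip_force: 0.0
t 15.03 pos [ 0.4337 -0.1428  0.0576] yaw 178.2 tilt 0.1 shift [ 0.6 -0.7  1.6] turn -0.001 q [ 0.89  0.11 -0.65  2.08  0.08  0.97  1.74] F [-0.64  0.27  0.41] M [ 0.065 -0.18   0.016] w 0.773 gf 0.0
time: 15.53
position: [0.433, -0.143, 0.0573]
tool_rot: [0.05, 3.14, -0.002]
ft_force: [-0.7, -1.9, 1.3]
grip_width: 0.466
grip_force: 34.8
t 15.53 pos [ 0.433  -0.143   0.0573] yaw 178.2 tilt 0.1 shift [-0.  -0.4  1.3] turn -0.001 q [ 0.89  0.11 -0.65  2.08  0.08  0.97  1.74] F [-0.66 -1.85  1.25] M [-0.305 -0.173  0.056] w 0.466 gf 34.8
```

```bash
python3 -m crank '[[[0,0,-5,0,1],[0,0,-15,0,1],[0,0,-25,0,1],[0,0,-25,0,1],[0,0,-20,0,1],[0,0,-10,0,1],[0,0,0,0,1],[0,0,0,0,1],[0,0,0,0,1],[0,0,0,0,1]]]' >/dev/null; python3 r.py
python3 -m crank '[[[-25,0,0,0,1],[-30,0,0,0,1],[-25,0,0,0,1],[0,0,0,0,1],[0,0,0,0,1],[0,0,0,0,1],[0,0,0,0,1]]]' >/dev/null; python3 r.py
python3 -m crank '[[[25,0,0,0,1],[30,0,0,0,1],[25,0,0,0,1],[0,0,0,0,1],[0,0,0,0,1],[0,0,0,0,1],[0,0,0,0,1]]]' >/dev/null; python3 r.py
python3 -m crank '[[[-25,0,0,0,1],[-30,0,0,0,1],[-25,0,0,0,1],[0,0,0,0,1],[0,0,0,0,1],[0,0,0,0,1],[0,0,0,0,1]]]' >/dev/null; python3 r.py
python3 -m crank '[[[25,0,0,0,1],[30,0,0,0,1],[25,0,0,0,1],[0,0,0,0,1],[0,0,0,0,1],[0,0,0,0,1],[0,0,0,0,1]]]' >/dev/null; python3 r.py
```

```text
t 16.77 Mtool [-0.056 -0.134  0.   ] sd [0.023 0.03  0.021] pos [ 0.433 -0.142  0.157] w 0.47
t 17.75 Mtool [-0.075 -0.132  0.008] sd [0.031 0.029 0.021] pos [ 0.513 -0.145  0.157] w 0.469
t 18.73 Mtool [-0.06  -0.11  -0.011] sd [0.029 0.031 0.018] pos [ 0.433 -0.142  0.157] w 0.466
t 19.72 Mtool [-0.072 -0.137 -0.002] sd [0.03  0.03  0.033] pos [ 0.513 -0.145  0.157] w 0.468
t 20.7 Mtool [-0.103 -0.14  -0.004] sd [0.021 0.026 0.024] pos [ 0.433 -0.142  0.157] w 0.464
```

The second box is silent too. I'll put it back and go to the third.

```bash
python3 -m crank '[[[0,0,15,0,1],[0,0,25,0,1],[0,0,25,0,1],[0,0,18,0,1],[0,0,8,0,1],[0,0,4,0,1],[0,0,3,0,1],[0,0,1.5,0,1],[0,0,1,0,1],[0,0,0,0,1]]]'
python3 -c "
from h import *
need([.433,-.143,.0573],178.2)"
```

```text
time: 21.53
position: [0.4333, -0.1427, 0.0576]
tool_rot: [0.05, 3.14, -0.002]
ft_force: [-3.2, 0.5, 0.9]
grip_width: 0.465
grip_force: 34.9
t 21.53 pos [ 0.4333 -0.1427  0.0576] yaw 178.2 tilt 0.1 shift [ 0.2 -0.3  0.3] turn -0.0 q [ 0.93  0.11 -0.69  2.08  0.09  0.98  1.73] F [-3.21  0.5   0.86] M [0.321 0.347 0.126] w 0.465 gf 34.9
```

```bash
python3 -m crank '[[[0,0,0.5,0,1],[0,0,0,0,1],[0,0,0,0,-0.55],[0,0,0,0,-0.55],[0,0,0,0,-0.55],[0,0,0,0,-0.55],[0,0,-15,0,-0.55],[0,0,-30,0,-0.55],[0,0,-30,0,-0.55],[0,0,-23,0,-0.55]]]'
python3 -m crank '[[[0,0,0,0,-0.55],[-4,20,0,0,-0.55],[-4,30,0,0,-0.55],[-4,30,0,0,-0.55],[-4,30,0,0,-0.55],[-2,20,0,0,-0.55],[0,3,0,0,-0.55],[0,0,0,0,-0.55],[0,0,0,0,-0.55]]]'
python3 - <<'E'
from h import *
need([.451,-.0098,.155],178.7)
im=get_image("top"); cv2.imwrite("pics/third.png",cv2.resize(im["pixels"][120:270,160:380,::-1],(770,525)))
E
```

```text
time: 22.37
position: [0.4336, -0.1423, 0.156]
tool_rot: [0.049, 3.139, -0.001]
ft_force: [0.4, 0.4, 0.4]
grip_width: 0.769
grip_force: 0.0
time: 23.12
position: [0.4548, -0.0108, 0.1535]
tool_rot: [-0.05, -3.141, 0.001]
ft_force: [-0.4, 0.7, -0.1]
grip_width: 0.775
grip_force: 0.0
t 23.12 pos [ 0.4548 -0.0108  0.1535] yaw 178.2 tilt 0.0 shift [ 3.8  0.9 -1.5] turn -0.009 q [ 0.82 -0.03 -0.84  1.98 -0.02  1.18  1.53] F [-0.43  0.72 -0.06] M [ 0.048 -0.193 -0.006] w 0.775 gf 0.0
```

View pics/third.png

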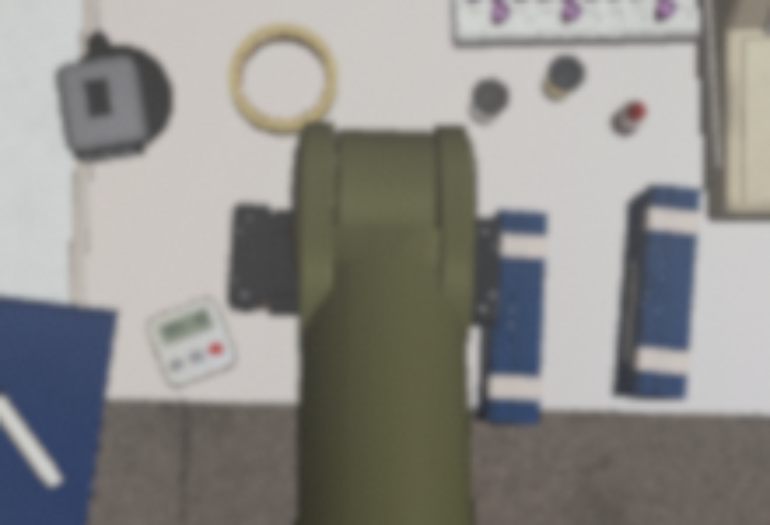

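The picture shows both tested boxes standing upright where they were, at about (520,315) and (668,290), with nothing else disturbed. I'll grip and test the third.

```bash
python3 -m crank '[[[3.8,0.9,0,-0.009,-0.55],[0,0,15,0,-0.55],[0,0,25,0,-0.55],[0,0,25,0,-0.55],[0,0,20,0,-0.55],[0,0,8,0,-0.55],[0,0,4,0,-0.55],[0,0,0,0,-0.55],[0,0,0,0,-0.55]]]'
python3 -m crank '[[[0,0,0,0,1],[0,0,0,0,1],[0,0,0,0,1],[0,0,0,0,1],[0,0,0,0,1],[0,0,0,0,1]]]' 35
python3 -c "
from h import *
need([.451,-.0098,.056],178.7)"
python3 -m crank '[[[0,0,-5,0,1],[0,0,-15,0,1],[0,0,-25,0,1],[0,0,-25,0,1],[0,0,-20,0,1],[0,0,-10,0,1],[0,0,0,0,1],[0,0,0,0,1],[0,0,0,0,1],[0,0,0,0,1]]]' >/dev/null; python3 r.py
python3 -m crank '[[[-25,0,0,0,1],[-30,0,0,0,1],[-25,0,0,0,1],[0,0,0,0,1],[0,0,0,0,1],[0,0,0,0,1],[0,0,0,0,1]]]' >/dev/null; python3 r.py
python3 -m crank '[[[25,0,0,0,1],[30,0,0,0,1],[25,0,0,0,1],[0,0,0,0,1],[0,0,0,0,1],[0,0,0,0,1],[0,0,0,0,1]]]' >/dev/null; python3 r.py
python3 -m crank '[[[-25,0,0,0,1],[-30,0,0,0,1],[-25,0,0,0,1],[0,0,0,0,1],[0,0,0,0,1],[0,0,0,0,1],[0,0,0,0,1]]]' >/dev/null; python3 r.py
python3 -m crank '[[[25,0,0,0,1],[30,0,0,0,1],[25,0,0,0,1],[0,0,0,0,1],[0,0,0,0,1],[0,0,0,0,1],[0,0,0,0,1]]]' >/dev/null; python3 r.py
```

```text
time: 23.92
position: [0.4519, -0.0093, 0.0577]
tool_rot: [0.037, 3.14, -0.0]
ft_force: [1.2, -0.3, -0.2]
grip_width: 0.78
grip_force: 0.0
time: 24.42
position: [0.4514, -0.0092, 0.0571]
tool_rot: [0.036, 3.141, -0.001]
ft_force: [-0.3, -0.3, 0.2]
grip_width: 0.467
grip_force: 34.9
t 24.42 pos [ 0.4514 -0.0092  0.0571] yaw 178.7 tilt 0.0 shift [ 0.4 -0.6  1.1] turn -0.0 q [ 0.79  0.12 -0.85  2.09  0.11  0.98  1.42] F [-0.31 -0.35  0.22] M [-0.025 -0.109  0.065] w 0.467 gf 34.9
t 25.65 Mtool [-0.069 -0.105 -0.005] sd [0.028 0.022 0.043] pos [ 0.451 -0.009  0.157] w 0.467
t 26.63 Mtool [-0.078 -0.094  0.007] sd [0.035 0.019 0.035] pos [ 0.531 -0.011  0.157] w 0.466
t 27.62 Mtool [-0.066 -0.179 -0.001] sd [0.033 0.022 0.026] pos [ 0.451 -0.009  0.157] w 0.469
t 28.6 Mtool [-0.087 -0.09  -0.006] sd [0.032 0.028 0.016] pos [ 0.531 -0.011  0.157] w 0.467
t 29.58 Mtool [-0.054 -0.176  0.006] sd [0.03  0.04  0.049] pos [ 0.451 -0.009  0.157] w 0.466
```

The third box clearly rattles. Its moment swings from −0.09 to −0.18 Nm with each stroke, and repeats. I'll carry it to the scanner.

```bash
python3 -m crank '[[[0,8,0,0,1],[0,15,0,0,1],[0,15,0,0,1],[0,15,0,0,1],[0,7,0,0.03,1],[0,0,0,0.08,1],[0,0,0,0.11,1],[0,0,0,0.11,1],[0,0,0,0.11,1],[0,0,0,0.11,1]]]' >/dev/null
python3 -m crank '[[[0,0,0,0.11,1],[0,0,0,0.11,1],[0,0,0,0.11,1],[0,0,0,0.11,1],[0,0,0,0.11,1],[0,0,0,0.11,1],[0,0,0,0.11,1],[0,0,0,0.05,1],[0,0,0,0,1],[0,0,0,0,1]]]'
python3 -c "
from h import *
need([.442,.169,.156],100)"
```

```text
time: 31.25
position: [0.4524, 0.0516, 0.1568]
tool_rot: [-2.013, -2.412, 0.0]
ft_force: [-0.4, -0.6, -5.1]
grip_width: 0.465
grip_force: 35.0
t 31.25 pos [0.4524 0.0516 0.1568] yaw 100.3 tilt 0.0 shift [117.4  10.8   0.8] turn 0.006 q [ 0.88 -0.03 -1.02  1.97 -0.03  1.19  0.05] F [-0.39 -0.6  -5.1 ] M [-0.099 -0.101  0.057] w 0.465 gf 35.0
```

```bash
python3 -m crank '[[[8,1,0,0,1],[16,1.5,0,0,1],[20,2,0,0,1],[20,2,0,0,1],[20,2,0,0,1],[18,1.5,0,0,1],[10,0.8,0,0,1],[5,0,0.8,0.006,1],[0,0,0,0,1],[0,0,0,0,1]]]'
python3 - <<'E'
from h import *
need([.442,.169,.156],100)
t=get_image("top");s=get_image("side")
a=cv2.resize(t["pixels"][110:230,130:290,::-1],(480,360)); b=cv2.resize(s["pixels"][80:240,170:310,::-1],(315,360))
cv2.imwrite("pics/fin.png",np.hstack([a,b]))
E
```

```text
time: 32.08
position: [0.4423, 0.1679, 0.1559]
tool_rot: [2.022, 2.405, -0.001]
ft_force: [0.9, -0.2, -5.5]
grip_width: 0.463
grip_force: 35.0
t 32.08 pos [0.4423 0.1679 0.1559] yaw 99.9 tilt 0.0 shift [ 1.2 -0.1 -0.1] turn -0.002 q [ 0.73  0.06 -1.16  1.93  0.06  1.19 -0.28] F [ 0.89 -0.19 -5.53] M [-0.081 -0.136 -0.02 ] w 0.463 gf 35.0
```

View pics/fin.png

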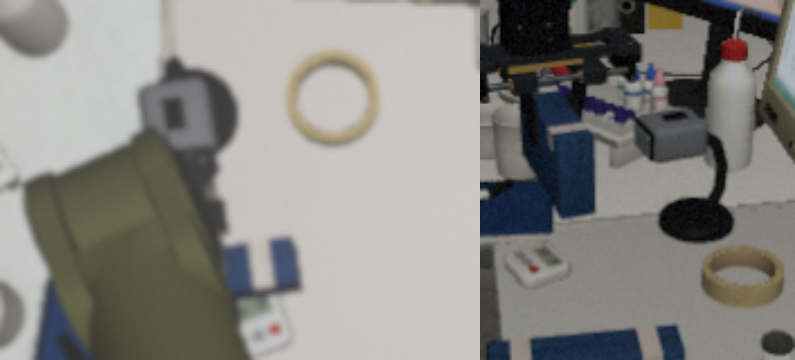

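The picture shows the box upright about 9 cm in front of the scanner head, square to it at the right height and not touching it. I'll let it settle and hand in.

```bash
python3 -m crank '[[[0,0,0,0,1],[0,0,0,0,1],[0,0,0,0,1],[0,0,0,0,1],[0,0,0,0,1],[0,0,0,0,1]]]'
python3 - <<'E'
from h import *
need([.442,.169,.156],100); print(job.close_job())
E
```

```text
time: 32.68
position: [0.4424, 0.168, 0.156]
tool_rot: [2.023, 2.404, -0.0]
ft_force: [0.7, 0.4, -5.1]
grip_width: 0.463
grip_force: 35.0
t 32.68 pos [0.4424 0.168  0.156 ] yaw 99.8 tilt 0.0 shift [ 1.  -0.3  0. ] turn -0.003 q [ 0.73  0.06 -1.16  1.93  0.06  1.19 -0.28] F [ 0.71  0.43 -5.09] M [-0.044 -0.108  0.06 ] w 0.463 gf 35.0
the job is handed in; nothing more can be done
None
```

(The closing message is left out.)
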